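Sweep walnut offcuts into the scrap tray

ROBOT

A 7-joint arm with a two-finger parallel gripper is mounted at the origin on the work surface. World frame = base frame: x ahead of the robot, y to its left, z up, the work surface at z = 0. Lengths are in m, angles in rad, forces in N, time in s.
With the tool pointing down it reaches from about 0.375 to 0.925 m from the base axis. Payload 3.1 kg.
Tool frame: the origin (TCP) lies between the finger pads; the fingertips stand 19 mm ahead of it and the grasp point (between the pads) is the TCP; z points along the fingers, y is the direction in which the jaws open and shut (so a half turn about z gives the same grasp; the last joint's range is limited). The gripper opens to 85 mm and grips with 20 to 120 N. Pads are 22 mm wide; open, the fingers measure 114 mm over their backs; the gripper's body (76 mm by 85 mm) begins 54 mm behind the grasp point. The pads swing forward as they close: fully open they stand 13 mm farther back than shut.
Start: joints at [1.205, 0.383, 0.044, 1.598, -0.018, 1.161, -0.05], TCP at [0.172, -0.627, 0.25] pointing down, gripper open.
Joint ranges: [-2.61, 2.61], [-0.41, 2.15], [-1.48, 1.57], [0, 2.5], [-1.57, 4.71], [0.05, 1.97], [-2.85, 2.85]. Speed limits (rad/s): [2.79, 2.79, 3.14, 3.14, 3.14, 3.14, 3.14].

INTERFACE

Orientations are given as a unit quaternion [x, y, z, w].
In Python, from bench import move_ptp, movel, move_j, move_gripper, pause, inverse_kinematics, read_camera, camera_params, MotionError, sign_off, look_for, tip_of, read_time_s, read_qpos, read_joint_vel, read_effort, read_eef_pos, read_tcp_rot, read_ft_force, read_ft_torque, read_finger_gap gives the robot as it stands. Calls block until the motion is done:
- move_ptp(position, orientation): joint-space move of the TCP to a pose.
- movel(position, orientation=None, speed=0.15): straight line of the TCP; orientation=None keeps the orientation; speed is the mean speed in m/s.
- move_j(angles): joint-space move.
- move_gripper(opening, effort=None): finger opening in m; effort is the grip in N (None keeps the last); returns when the fingers have stopped.
- pause(seconds).
- inverse_kinematics(position, orientation): joint angles nearest the present ones, or None.
- read_camera(name): name is "scene" or "top" or "wrist"; returns the picture (420x560x3 uint8, red, green, blue); there is no depth.
- camera_params(name): a dict with "K" (3x3 intrinsics, pixels), "dist_coeffs" ([k1, k2, p1, p2, k3] as OpenCV has them; the pictures are not rectified), "camera_from_world" (4x4, takes a point from world to camera coordinates). Camera axes: x right, y down, z forward; pixel columns grow to the right and rows downward; lengths in m; the calibration is good to about 2 mm. A picture is of the moment at which its call begins: read the wrist's pose just before it. camera_params takes no time and is no camera call; for the wrist camera it gives the pose at the moment of the call.
A pose or a line that the arm cannot do raises MotionError and nothing moves.
- sign_off(): hands the job in, once; it reports no verdict.
Trained networks look in the newest picture that a camera, given by its name, has taken for a name from the list of things; names that differ only in an ending like _2 or _b are one class to them, and where a whole thing is asked for, a point or a joint stands for the part that bears it (a point fixed in the world has none). Each returns a list of dicts, best first, with "confidence" (0 to 1); they miss things now and then, are a little off and sometimes report something else, mostly with a low value. They report only what shows in the picture. A call takes as long as a camera call.
- look_for(camera, name): "at" ([column, row] in pixels, amid what is visible of it).
- tip_of(camera, name): "at" ([column, row] in pixels: a listed point, or the origin of a listed thing).
Readings, each from a call of its own:
- read_time_s(): time.
- read_qpos(): joint angles.
- read_joint_vel(): joint speeds.
- read_effort(): joint torques, N m.
- read_eef_pos(): TCP position.
- read_tcp_rot(): TCP orientation.
- read_ft_force(): force on the tool from outside, world axes, zero at the start.
- read_ft_torque(): the same for the moment, N m.
- read_finger_gap(): finger opening in m.
Only numpy, scipy, OpenCV 4.12 (cv2) and the standard library are available. Lean on these libraries where they do the work, as an engineer would, in place of code of your own. Each camera call takes 0.05 s, during which the arm holds its last target. There are 200 camera calls.

TASK

Clear the turning waste off the bench: with the fingers, sweep the three dark walnut offcuts (a disc, a stub with a nub and a ring) along the bench top through the open front of the red scrap tray, until each lies wholly inside, past its front edge. Only push them, do not pick them up, and leave the finished pale pieces and everything else on the bench where they stand.

Things in the scene. Friction and masses are not known exactly. Their poses are not given: they have to be found in the camera images.
- scrap_tray: red scrap tray fixed to the bench: three upright walls 6 mm thick and 40 mm high with a thin yellow floor flush with the bench (no lip to climb). Outside 192 mm along its x and 150 mm along its y; inside 180 mm wide. Origin on the bench at the middle of that outline. Its open front is the plane 75 mm from the origin towards its own -y; the inner face of its back wall is 69 mm towards +y; inner side faces at 90 mm either way in x
- offcut_disc: dark walnut offcut, a plain disc 44 mm across and 22 mm high lying flat, 19 to 35 g, slides freely on the bench; origin at the centre of its underside
- offcut_stub: dark walnut offcut, a disc 50 mm across and 16 mm high with a 24 mm wide, 14 mm high nub on top (30 mm in all), 19 to 35 g, slides freely on the bench; origin at the centre of its underside
- offcut_ring: dark walnut offcut, a flat ring 48 mm across with a 24 mm hole, 20 mm high, 19 to 35 g, slides freely on the bench; origin at the centre of its underside
- finished_pot: finished turned pot, pale wood, 64 mm across, 32 mm high, origin at the centre of its underside; leave alone
- finished_knob: finished turned knob, pale wood, 50 mm across, 56 mm high, origin at the centre of its underside; leave alone
- glue_bottle: yellow glue bottle, 52 mm across, 120 mm high, origin at the centre of its underside; leave alone
- mug: blue mug, 80 mm across plus a handle at its +y, 90 mm high, origin at the centre of its underside; leave alone
- brass_ferrule: short upright brass tube, 36 mm across, 40 mm high, origin at the centre of its underside; leave alone
- blank: square block of medium-brown wood, 55 x 55 x 60 mm high, origin at the centre of its underside; leave alone
- gouge: turning gouge lying along its own x axis, wooden handle from 150 mm behind its origin, blade to 170 mm ahead, 26 mm thick, origin on the bench under it; leave alone

How it is judged:
By the outcome, as a careful person would: the job done as asked, in the order asked, and still so for the second after the job is handed in, with the robot touching nothing.
It also fails if it takes over 72 s, if anything falls off the work surface, if the arm or the gripper's body presses on something with over 40 N, if the wrist force passes 120 N, or if a joint passes its speed limit or range.

## Working session

There is one attempt and no reset: what is moved stays moved. The work goes in short steps, each a Python script; the robot and the scene stay as the last script left them, time stands still between calls to the robot, and variables do not carry over. Pictures are saved under pics/ and viewed, about 8 in all and at most 12, crops included, and the job is handed in when it is done.

```bash
mkdir -p pics
cat > h.py <<'E'
import numpy as np, cv2
from bench import *
def ray(cam,px,z=0.0):
    p=camera_params(cam);K=np.array(p["K"]);T=np.array(p["camera_from_world"])
    u=cv2.undistortPoints(np.array([[px]],float),K,np.array(p["dist_coeffs"]))[0,0]
    R=T[:3,:3];c=-R.T@T[:3,3];d=R.T@np.array([u[0],u[1],1])
    return c+d*(z-c[2])/d[2]
def proj(cam,P):
    p=camera_params(cam);T=np.array(p["camera_from_world"])
    return cv2.projectPoints(np.array(P,float).reshape(-1,1,3),cv2.Rodrigues(T[:3,:3])[0],T[:3,3],np.array(p["K"]),np.array(p["dist_coeffs"]))[0][:,0]
def save(cam,n):
    im=read_camera(cam);cv2.imwrite(f"pics/{n}.png",im[:,:,::-1]);return im
E
python3 - <<'E'
from h import *
print(read_tcp_rot(),read_eef_pos(),read_time_s())
H=dict(scrap_tray=0,offcut_disc=0,offcut_stub=0,offcut_ring=0,finished_pot=0,finished_knob=0,glue_bottle=0,mug=0,brass_ferrule=0,blank=0,gouge=0)
for c in("top","scene"):
    save(c,c+"0")
    for n in H:
        r=tip_of(c,n)[:2]
        print(c,n,[(np.round(x["at"]),round(x["confidence"],2),np.round(ray(c,x["at"]),3)[:2]) for x in r])
print(read_time_s())
a,b=[cv2.imread(f"pics/{c}0.png") for c in("top","scene")]
E
```

```text
[ 9.91039670e-01  1.33561269e-01 -2.62458908e-04 -1.30029497e-03] [ 0.17175208 -0.62596093  0.24885839] 0.0
top scrap_tray [(array([133., 271.]), 0.6, array([0.491, 0.27 ])), (array([431., 273.]), 0.49, array([ 0.48, -0.41]))]
top offcut_disc [(array([267., 292.]), 0.85, array([ 0.441, -0.036]))]
top offcut_stub [(array([360., 283.]), 0.75, array([ 0.462, -0.246]))]
top offcut_ring [(array([322., 219.]), 0.5, array([ 0.607, -0.162]))]
top finished_pot [(array([313., 185.]), 0.8, array([ 0.686, -0.143]))]
top finished_knob [(array([318., 220.]), 0.6, array([ 0.605, -0.152]))]
top glue_bottle [(array([172., 156.]), 0.58, array([0.757, 0.181]))]
top mug [(array([443., 207.]), 0.86, array([ 0.632, -0.441]))]
top brass_ferrule [(array([238., 208.]), 0.74, array([0.634, 0.03 ])), (array([431., 276.]), 0.61, array([ 0.475, -0.41 ]))]
top blank [(array([233., 147.]), 0.96, array([0.775, 0.039])), (array([313., 183.]), 0.42, array([ 0.688, -0.143]))]
top gouge [(array([368., 153.]), 0.59, array([ 0.758, -0.272]))]
scene scrap_tray [(array([298., 126.]), 0.98, array([0.502, 0.256])), (array([296., 309.]), 0.15, array([ 0.761, -0.272]))]
scene offcut_disc [(array([222., 186.]), 0.54, array([ 0.442, -0.046]))]
scene offcut_stub [(array([177., 244.]), 0.78, array([ 0.451, -0.247])), (array([374., 168.]), 0.36, array([0.753, 0.189]))]
scene offcut_ring [(array([302., 191.]), 0.6, array([0.625, 0.031]))]
scene finished_pot [(array([294., 251.]), 0.7, array([ 0.69 , -0.143]))]
scene finished_knob []
scene glue_bottle [(array([372., 169.]), 0.86, array([0.75 , 0.182]))]
scene mug [(array([196., 351.]), 0.93, array([ 0.634, -0.438])), (array([294., 305.]), 0.46, array([ 0.753, -0.266]))]
scene brass_ferrule [(array([141., 311.]), 0.64, array([ 0.489, -0.417]))]
scene blank [(array([361., 214.]), 0.9, array([0.781, 0.024]))]
scene gouge [(array([294., 306.]), 0.59, array([ 0.754, -0.268]))]
1.2
```

View pics/top0.png

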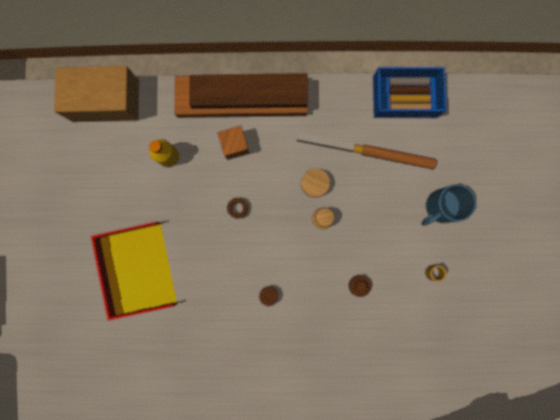

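View pics/scene0.png

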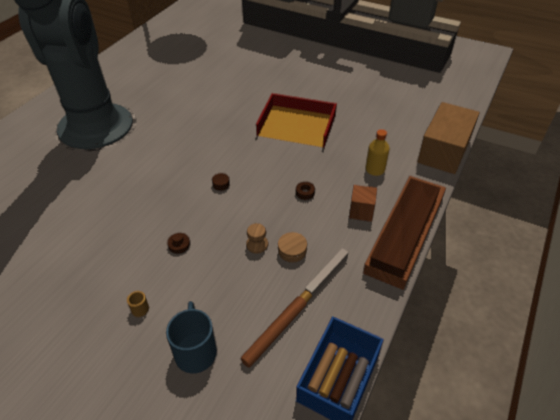

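The top view shows the tray at (135,270), opening to the right (−y). The disc is at (269,296), the stub at (360,286) and the ring at (238,208). The knob at (323,217) and pot at (315,182) are well clear of the lanes. Next I'll refine by segmentation and set up the pushes.

Run:
```python
from h import *
im=cv2.imread("pics/top0.png");hsv=cv2.cvtColor(im,cv2.COLOR_BGR2HSV)
for n,c,h in(("disc",(269,296),.02),("stub",(360,286),.014),("ring",(238,208),.018)):
    g=hsv[c[1]-20:c[1]+20,c[0]-20:c[0]+20]
    m=((g[...,1]>90)).astype(np.uint8)
    k,l,s,ce=cv2.connectedComponentsWithStats(m);i=1+np.argmax(s[1:,4])
    print(n,s[i],np.round(ray("top",ce[i]+np.array(c)-20,h),4))
m=cv2.inRange(hsv,(22,180,120),(35,255,255));m[:, :90]=0;m[:220]=0;m[330:]=0
k,l,s,ce=cv2.connectedComponentsWithStats(m);i=1+np.argmax(s[1:,4])
pts=np.argwhere(l==i)[:,::-1]
r=cv2.boxPoints(cv2.minAreaRect(pts.astype(np.float32)))
for p in r: print(p,np.round(ray("top",p)[:2],4))
m=cv2.inRange(hsv,(0,150,60),(8,255,255))|cv2.inRange(hsv,(172,150,60),(180,255,255))
m[:, :85]=0;m[:,195:]=0;m[:215]=0;m[330:]=0
r=cv2.boxPoints(cv2.minAreaRect(np.argwhere(m)[:,::-1].astype(np.float32)))
for p in r: print("red",p,np.round(ray("top",p,.04)[:2],4))
p=camera_params("top");T=np.array(p["camera_from_world"]);print(-T[:3,:3].T@T[:3,3])
cv2.imwrite("pics/c.png",cv2.resize(im[170:330,70:390],(800,400),interpolation=cv2.INTER_CUBIC))
```

```text
disc [ 11  11  19  19 283] [ 0.4358 -0.04    0.02  ]
stub [  9   9  22  22 367] [ 0.4563 -0.2437  0.014 ]
ring [  9  10  21  20 236] [0.6333 0.029  0.018 ]
[106.23223 235.33835] [0.5735 0.3336]
[159.71939 224.12332] [0.5983 0.2089]
[176.00098 301.77396] [0.4212 0.1713]
[122.513824 312.98898 ] [0.3958 0.2949]
red [ 89.63271 235.24992] [0.5734 0.3557]
red [155.66249 221.39183] [0.6029 0.2073]
red [173.44174 306.1048 ] [0.4172 0.1678]
red [107.41197 319.9629 ] [0.3867 0.3148]
[ 0.55926886 -0.06499628  1.02641583]
```

View pics/c.png

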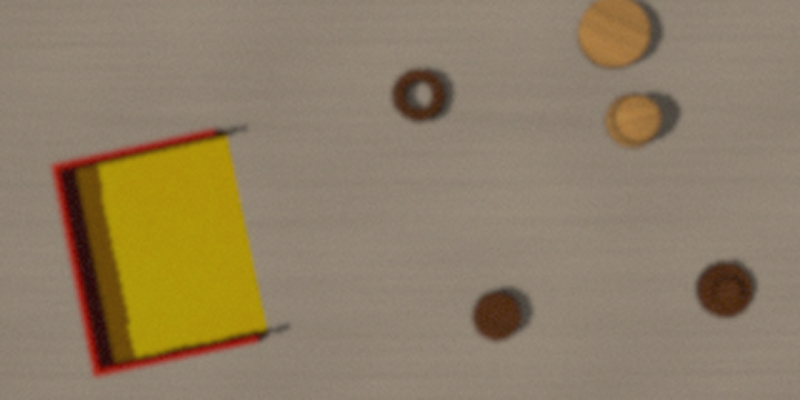

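```bash
cat >> h.py <<'E'
F=np.array([.510,.189]);e=np.array([.9785,.206]);d=np.array([-.206,.9785])
def quat(t): return [np.cos(t/2),np.sin(t/2),0,0]
def push(obj,R,lat,dep,z=.025,speed=.12):
    obj=np.array(obj);tg=F+lat*e+dep*d;v=(tg-obj)/np.linalg.norm(tg-obj);t=np.arctan2(v[1],v[0])
    off=.011+np.sqrt(R*R-.015**2)
    a=obj-v*(R+.033);b=tg-v*off;P=lambda p,h:[p[0],p[1],h]
    best=None
    for th in(t,t-np.pi):
        q=inverse_kinematics(P(a,.16),quat(th));q2=inverse_kinematics(P(b,z),quat(th))
        if q is not None and q2 is not None:
            c=np.abs(np.array(q)-read_qpos()).max()
            if best is None or c<best[0]: best=(c,th)
    o=quat(best[1]);print("th",best,"a",a,"b",b)
    move_ptp(P(a,.16),o);move_gripper(.03);movel(P(a,z),o,.12)
    print("low",read_eef_pos(),read_ft_force(),read_finger_gap())
    movel(P(b,z),o,speed);print("end",read_eef_pos(),read_ft_force())
    movel(P(b-.025*v,z),o,.08);movel(P(b-.025*v,.16),o,.2)
    print("t",read_time_s())
E
python3 - <<'E'
from h import *
push([.4358,-.04],.022,0,.115)
save("top","t1");save("scene","s1")
a=cv2.imread("pics/t1.png");b=cv2.imread("pics/s1.png")
cv2.imwrite("pics/ts1.png",cv2.resize(np.hstack([a[130:410,60:400],b[70:350,120:420]]),(800,350)))
E
```

```text
th (np.float64(0.6094133902847252), np.float64(1.4239662925145478)) a [ 0.42775333 -0.09440819] b [0.48234614 0.27472555]
low [ 0.42847014 -0.09452913  0.02558709] [0.08858941 0.45016608 0.22592905] 0.03012698357489973
end [0.48239603 0.27436998 0.02497875] [0.4404002  0.8139971  0.40315324]
t 9.7333
```

View pics/ts1.png

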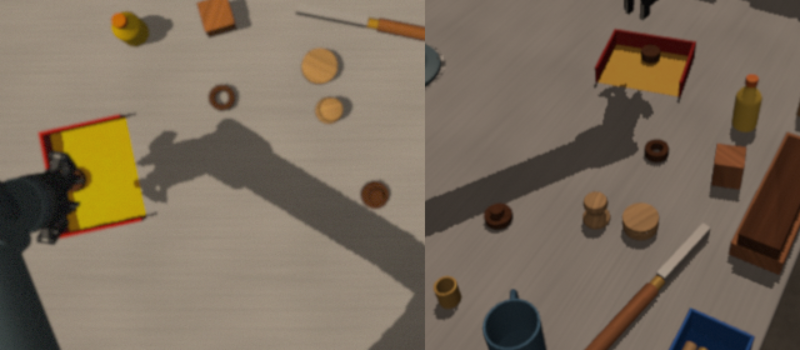

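The disc sits near the back wall of the tray, in the middle, as planned. The stub and ring have not moved. I'll continue with the same push for those two.

Run:
```python
from h import *
push([.4563,-.2437],.025,-.04,.055)
push([.6333,.029],.024,.045,.055)
move_ptp([.5,-.1,.25],read_tcp_rot())
save("top","t2");save("scene","s2")
for c in("top","scene"):
  for n in("offcut_disc","offcut_stub","offcut_ring"):
    for x in tip_of(c,n)[:1]:
        p=ray(c,x["at"])[:2]-F;print(c,n,x["confidence"],"lat,dep",p@e,p@d)
a=cv2.imread("pics/t2.png");b=cv2.imread("pics/s2.png")
cv2.imwrite("pics/ts2.png",cv2.resize(np.hstack([a[130:410,60:400],b[70:350,120:420]]),(800,350)))
```

```text
th (np.float64(1.3030328036509935), np.float64(1.5640430279333255)) a [ 0.45590831 -0.30169868] b [0.45932065 0.20357821]
low [ 0.45667629 -0.30215514  0.02582214] [ 0.06781486  0.17552585 -0.25880428] 0.029934759588519655
end [0.4593296  0.20336036 0.02496882] [ 1.18283429  0.12894176 -0.34590258]
t 18.9583
th (np.float64(0.7913122303686735), np.float64(1.9565566500453648)) a [ 0.65474703 -0.02381122] b [0.5538907  0.22453765]
low [ 0.65577691 -0.02377055  0.02612902] [ 0.96003955 -0.02949474  0.28474518] 0.030119244047692326
end [0.55420708 0.22376579 0.02493146] [-1.13128062 -0.11760939 -0.70234673]
t 25.2083
top offcut_disc 0.54 lat,dep -0.0018004824907355793 0.109875814946542
top offcut_stub 0.85 lat,dep -0.044054396179964234 0.05042638341140804
top offcut_ring 0.56 lat,dep 0.03958365571609275 0.05660294961517781
scene offcut_disc 0.66 lat,dep -0.0013497610828580979 0.10841132956426605
scene offcut_stub 0.65 lat,dep -0.05275038907822403 0.05820305349206843
```

View pics/ts2.png

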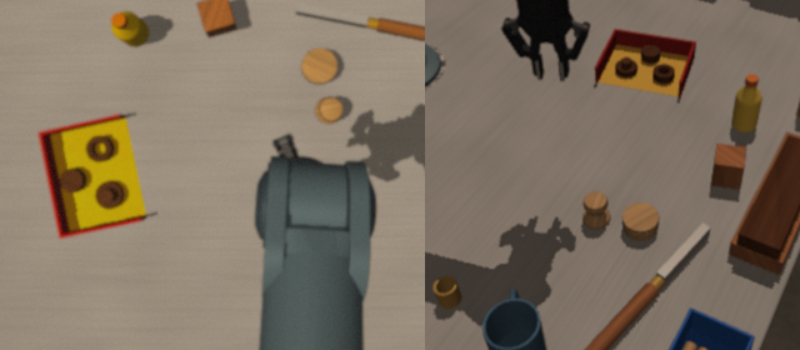

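All three lie wholly inside, at least 25 mm past the front edge. The other pieces are where they were, and the arm is clear.

```bash
python3 -c "
from bench import *
pause(.3);sign_off();print(read_time_s())"
```

```text
the job is handed in; nothing more can be done
the job is handed in; nothing more can be done
```

All three walnut offcuts are in the scrap tray, and I've handed the job in. I pushed the disc, then the stub, then the ring, each in one straight push with the fingers held 30 mm apart. Nothing was gripped or lifted.

- **Position:** In the final top view, the centres are about 110 mm (disc), 50 mm (stub) and 57 mm (ring) past the front edge. Even the nearest rim is about 25 mm inside.
- **Second camera:** The scene camera put the disc and stub within about 9 mm of those positions. It did not detect the ring, but the ring is plainly inside the tray in that picture.
- **Everything else:** The pot, knob, bottle, mug, ferrule, blank and gouge look unmoved in the pictures; I did not measure them again.
- **Limits:** The last push ended at 25.2 s, and the wrist force readings I took were below 2 N. I did not record the force throughout each push. The clock could not be read after hand-in.

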